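# Open a gemstone vial for a customer at the market stall

## Task

Open the red-capped gemstone vial for a customer: while the vial stays in the sloping rack, lift its loose red cap off and set it, closed end up, down into the shallow round recess of the viewing stand. Then draw the opened vial out of the rack and stand it upright, fully down, in the stand's deep hole. Leave the two black-capped vials, the ring cone and the journal where they are, and never tip the open vial over.

Things in the scene. Friction and masses are not known exactly. Their poses are not given: they have to be found in the camera images.
- rack: Dark wooden fixed rack, block 64 x 210 x 50 mm pitched 30 deg: its 3 holes lean 30 deg from vertical towards own -x (to the robot). Origin on the table under the row's middle, z vertical, y along the row. Holes 22 mm wide, 35 mm deep along their axis, at y = -65, 0, 65 mm; middle one: mouth at (-25, 0, 60), floor at (-7.5, 0, 29.5) mm.
- vial: The vial to open: clear glass with a green band, round, 20 mm in diameter, body 75 mm tall, then a neck 13.6 mm in diameter and 12 mm tall (87 mm in all); 45 g. Starts in any of the rack's three holes, 35 mm of it inside, leaning 30 to 34 degrees (it lies slack in the hole). Origin at the centre of its underside, z along its axis to the neck.
- cap: Loose red cap, 26 mm in diameter, 34 mm tall, 25 g, slipped over the vial's neck (cavity 16 mm in diameter, 13.5 mm deep) and resting slack on its shoulder (leaning 30 to 38 deg at the start). No thread: it lifts straight off along the axis. Origin at the centre of its open (lower) rim, z along its axis to the closed end.
- vial_left: Bystander: closed vial with blue band and fixed black cap (24 mm in diameter), 95 mm tall in all, glass 20 mm in diameter, in another hole of the rack. Origin at the centre of its underside, z along its axis to the cap.
- vial_right: Bystander: like vial_left but with a yellow band.
- stand: Viewing stand fixed to the table: block 80 x 180 x 45 mm (x, y, z), flat top 45 mm above the table. Half of it (own +y) is light wood with the deep vial hole, the other half (own -y) black with the shallow cap recess. Origin at the centre of its underside, z up.
- vial_hole_floor (a point): Centre of the floor of the stand's vertical vial hole: at (0, 45, 13) mm in the stand's frame. Hole 22.5 mm in diameter, 32 mm deep, mouth in the stand's top.
- cap_recess_floor (a point): Centre of the floor of the stand's round cap recess: at (0, -45, 37) mm in the stand's frame. Recess 32 mm in diameter, 8 mm deep, mouth in the stand's top.
- ring_cone: Bystander: loose white ceramic ring cone with a brass ring, 72 mm tall, foot 60 mm in diameter. Origin at the centre of its underside.
- journal: Bystander: loose terracotta leather journal lying flat, 130 x 180 x 22 mm. Origin at the centre of its underside.

How it is judged:
By the outcome, as a careful person would: the job done as asked, in the order asked, and still so for the second after the job is handed in, with the robot touching nothing.
It also fails if it takes over 72 s, if anything falls off the work surface, if the arm or the gripper's body presses on something with over 40 N, if the wrist force passes 120 N, or if a joint passes its speed limit or range.

## Robot

A 6-joint arm with a two-finger parallel gripper is mounted at the origin on the work surface. World frame = base frame: x ahead of the robot, y to its left, z up, the work surface at z = 0. Lengths are in m, angles in rad, forces in N, time in s.
With the tool pointing down it reaches from about 0.35 to 0.975 m from the base axis. Payload 4.9 kg.
Tool frame: the origin (TCP) lies at the very end of the fingers, on their centre line; the grasp point (between the pads) lies ctrl.hold_point_z behind it (ctrl.hold_point_z is the distance from the TCP to the grasp point, in m); z points along the fingers, y is the line along which they close (so a half turn about z gives the same grasp; the last joint's range is limited). The gripper opens to 85 mm and grips with 20 to 120 N. Pads are 22 mm wide; open, the fingers measure 114 mm over their backs; the gripper's body (76 mm by 85 mm) begins 54 mm behind the grasp point. The pads swing forward as they close: fully open they stand 13 mm farther back than shut.
Start: joints at [-1.429, 0.053, 1.613, -0, 1.476, -0.119], TCP at [0.161, -0.604, 0.231] pointing down, gripper open.
Joint ranges: [-3.01, 3.01], [-1.01, 2.22], [0.06, 2.58], [-1.02, 4.17], [0.09, 2.62], [-3.14, 3.14]. Speed limits (rad/s): [2.57, 2.57, 3.14, 3.14, 3.14, 3.14].

## Interface

Orientations are given as a rotation vector (axis times angle).
In Python, from station import ctrl gives the robot as it stands. The module is installed in compiled form; this text tells all that it offers.
- The arm moves only by the tool jog_arm, never from a script. Its argument "deltas" is a list of rows, each a list of 3 entries, a list of its own where there are three numbers: the closure, from -1 (fully open) to 1 (shut), then the shift along the world's x, y, z scaled (see below), then the turn, a rotation vector about the world's x, y, z scaled (see below). A call has 1 to 12 rows; each row is the pose to reach, as a shift and turn from the pose commanded when the call began, turning the shorter way round; what a row does not reach only later rows make up. The controller multiplies each number of a shift by 0.4 m and each number of a turn by 180 degrees. A row lasts 1/12 s, in which the tool goes at most 41.7 mm and 7.16 degrees, less where a joint would pass 70% of its speed; a pose out of reach is approached as far as the arm can. A call with a number of a shift or a turn outside -1 to 1 is refused whole. A call with a gripper value outside its range is refused whole. The fingers move at their own pace and stop on an object; "squeeze" is the grip in N (left out, the last holds). Time passes only in rows, so rows that repeat a pose let the fingers close. It gives the time, the measured TCP pose, the force, the opening and the grip force at its end, in the units of the state.
- ctrl.get_obs(): the state, without advancing time (a new reading comes with each control period).
- ctrl.get_image(name): name is "scene" or "top" or "wrist"; returns the picture (400x640x3 uint8, red, green, blue); there is no depth.
- ctrl.get_calibration(name): a dict with "K" (3x3 intrinsics, pixels), "extrinsics" (4x4, takes a point from world to camera coordinates). Camera axes: x right, y down, z forward; pixel columns grow to the right and rows downward; lengths in m; the calibration is good to about 2 mm. The wrist camera is an equidistant fisheye: a pixel r from the principal point sees the ray r / f radians off the axis. A picture is of the moment at which its call begins: read the wrist's pose just before it. get_calibration takes no time and is no camera call; for the wrist camera it gives the pose at the moment of the call.
- ctrl.finish_job(): hands the job in; it is judged then, once.
The state is a dict: "t": time; "q": joint angles; "dq": joint speeds; "effort": joint torques, N m; "tool_pos": TCP position; "tool_rot": TCP orientation; "contact_force": force on the tool from outside, world axes, zero at the start; "wrist_torque": the same for the moment, N m; "opening": finger opening in m; "grip_force": force on a finger pad.
Only numpy, scipy, OpenCV 4.12 (cv2) and the standard library are available. Lean on these libraries where they do the work, as an engineer would, in place of code of your own. Each camera call takes 0.05 s, during which the arm holds its last target. There are 200 camera calls.

## Working session

There is one attempt and no reset: what is moved stays moved. The work goes in short steps, Python scripts to look and compute and a tool call to move; the robot and the scene stay as the last step left them, time stands still between calls to the robot, and variables do not carry over. Pictures are saved under pics/ and viewed, at most 10 in all, crops included, and the job is handed in when it is done.

Besides the shell and the picture viewer there is one more tool, called after "Emit:" as a command line: name --argument value ..., lists and objects as JSON in quotes. jog_arm: Moves the arm, as the interface text tells. Its arguments: {"type":"object","properties":{"deltas":{"type":"array","items":{"type":"array"}},"squeeze":{"type":"number"}},"required":["deltas"]}

```bash
mkdir -p pics; python3 - <<'E'
from station import ctrl
import cv2
o=ctrl.get_obs();print(o,ctrl.hold_point_z)
for n in("scene","top"):
    cv2.imwrite(f"pics/{n}0.png",ctrl.get_image(n)[:,:,::-1]);c=ctrl.get_calibration(n);print(n,c["K"],c["extrinsics"])
E
```

```text
{'t': 0.0, 'q': array([-1.42898825e+00,  5.33769495e-02,  1.61431957e+00, -4.77937416e-05,
        1.47600483e+00, -1.18996719e-01]), 'dq': array([ 1.65201757e-03,  1.50740045e-03, -1.07411833e-03,  1.00589629e-03,
       -1.90653131e-03, -7.65911111e-06]), 'effort': array([-1.56452861e-03, -3.93686736e+01, -3.70175028e+01, -2.31378044e-04,
        6.97138516e-03,  3.71541038e-07]), 'tool_pos': array([ 0.16106014, -0.60323181,  0.2300353 ]), 'tool_rot': array([-3.11282838e+00, -4.08244142e-01,  1.12427938e-04]), 'contact_force': array([ 0.07234175,  0.92261844, -0.22095553]), 'wrist_torque': array([-0.02123517, -0.00175386, -0.01742238]), 'grip_force': 0.0, 'opening': 0.0855091018585953} 0.0187
scene [[376.19025658   0.         321.50245027]
 [  0.         376.19025658 199.00613204]
 [  0.           0.           1.        ]] [[-0.61224422  0.79051507  0.01558677  0.46960837]
 [ 0.62829579  0.49838595 -0.59737412 -0.29368563]
 [-0.48000147 -0.35594575 -0.80181121  1.17376023]
 [ 0.          0.          0.          1.        ]]
top [[441.88021535   0.         325.46095984]
 [  0.         441.88021535 202.6234367 ]
 [  0.           0.           1.        ]] [[-2.05244081e-03 -9.99940349e-01  1.07278518e-02 -1.17567895e-01]
 [-9.83804538e-01  9.62969876e-05 -1.79244586e-01  6.45164975e-01]
 [ 1.79232860e-01 -1.09219981e-02 -9.83746050e-01  1.19701570e+00]
 [ 0.00000000e+00  0.00000000e+00  0.00000000e+00  1.00000000e+00]]
```

View pics/scene0.png

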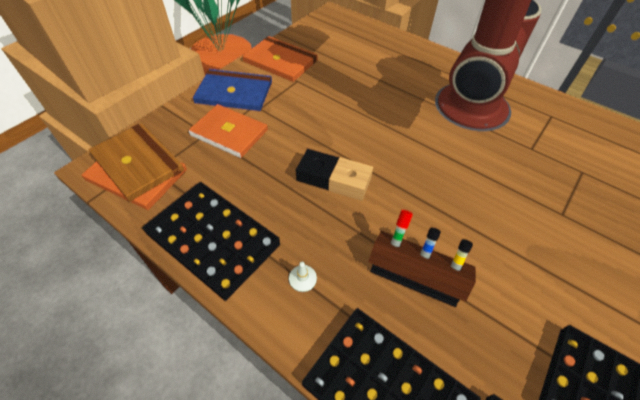

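View pics/top0.png

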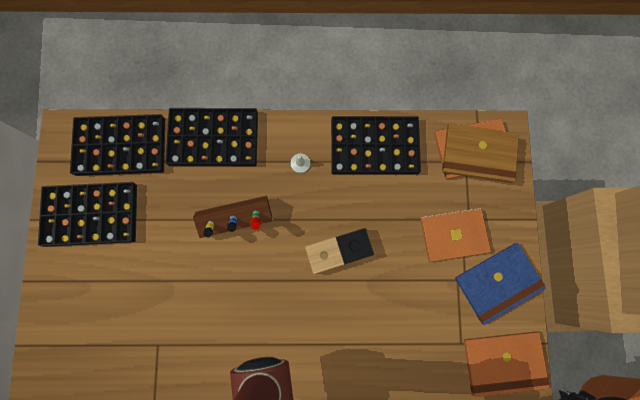

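Scene: rack with red-capped vial at its right hole (top px 256,222; scene 404,218), blue middle, yellow left; stand centre at top px (339,250), black half right; cone at (300,162). The orange journal nearby is at top (456,236). I'll zoom in to measure.

```bash
python3 - <<'E'
import cv2,numpy as np
t=cv2.imread("pics/top0.png");s=cv2.imread("pics/scene0.png")
a=cv2.resize(t[190:280,185:385],None,fx=4,fy=4,interpolation=cv2.INTER_CUBIC)[:,:800]
b=cv2.resize(s[140:310,285:485],None,fx=4,fy=4,interpolation=cv2.INTER_CUBIC)
b=b[:600]
cv2.imwrite("pics/c_top.png",a);cv2.imwrite("pics/c_scene.png",b)
E
```

```text
(no output)
```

View pics/c_top.png

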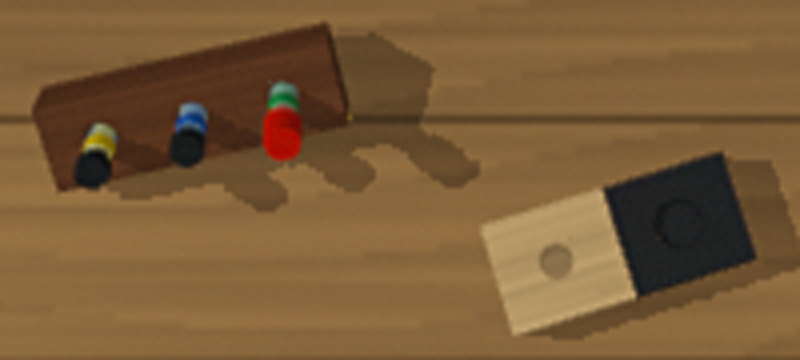

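View pics/c_scene.png

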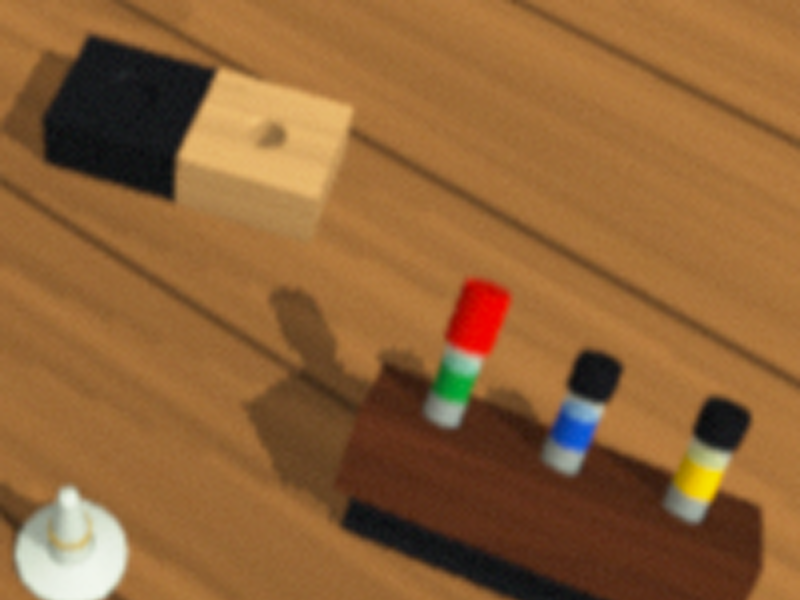

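Clear views: stand corners, hole mouth (crop 556,261 / 270,134), recess (680,223), rack corners and caps are visible. Fitting poses now.

```bash
cat > h.py <<'E'
import numpy as np,cv2
from scipy.optimize import least_squares
from scipy.spatial.transform import Rotation as R
TOP=dict(K=np.array([[441.880,0,325.461],[0,441.880,202.623],[0,0,1]]),E=np.array([[-2.05244081e-03,-9.99940349e-01,1.07278518e-02,-1.17567895e-01],[-9.83804538e-01,9.62969876e-05,-1.79244586e-01,6.45164975e-01],[1.79232860e-01,-1.09219981e-02,-9.83746050e-01,1.19701570]]))
SC=dict(K=np.array([[376.190,0,321.502],[0,376.190,199.006],[0,0,1]]),E=np.array([[-0.61224422,0.79051507,0.01558677,0.46960837],[0.62829579,0.49838595,-0.59737412,-0.29368563],[-0.48000147,-0.35594575,-0.80181121,1.17376023]]))
def proj(c,p):
    p=np.atleast_2d(p);q=(c["K"]@(c["E"][:,:3]@p.T+c["E"][:,3:])).T
    return q[:,:2]/q[:,2:]
def tri(cs,uv):
    return least_squares(lambda p:np.concatenate([proj(c,p)[0]-u for c,u in zip(cs,uv)]),[.5,0,.08])
def w(p,x):
    c,s=np.cos(p[2]),np.sin(p[2]);x=np.array(x)/1000
    return x@np.array([[c,-s,0],[s,c,0],[0,0,1]]).T+[p[0],p[1],0]
E
python3 - <<'E'
from h import *
ct=lambda u:(np.array(u)+.5)/4-.5+[185,190]
cs=lambda u:(np.array(u)+.5)/4-.5+[285,140]
def fit(T,S,x0):
    f=lambda p:np.r_[proj(TOP,w(p,[a for a,_ in T]))-ct([b for _,b in T]),proj(SC,w(p,[a for a,_ in S]))-cs([b for _,b in S])]
    r=least_squares(lambda p:f(p).ravel(),x0,loss='soft_l1');print(r.x.round(4),np.degrees(r.x[2]));print(f(r.x).round(1).tolist());return r.x
st=fit([((40,90,45),(482,227)),((40,-90,45),(723,153)),((-40,-90,45),(755,258)),((-40,90,45),(514,335)),((0,45,45),(556,261)),((0,-45,45),(680,223))],
 [((-40,-90,45),(92,37)),((40,-90,45),(47,118)),((-40,90,45),(352,106)),((40,90,45),(322,192)),((0,45,45),(270,134))],[.5,-.2,.3])
rk=fit([((27.7,-105,32.7),(328,23)),((27.7,105,32.7),(42,90)),((-52.7,-105,44),(350,120)),((-52.7,105,44),(60,190)),((2.7,105,76),(34,112))],
 [((-52.7,-105,44),(385,367)),((27.7,-105,32.7),(340,483)),((2.7,105,76),(762,510))],[.5,0,.2])
for y in(-65,0,65):print('mouth',w(rk,(-25,y,60)),'floor',w(rk,(-7.5,y,29.5)))
print('hole',w(st,(0,45,13)),'recess',w(st,(0,-45,37)))
for n,lo,hi in(("red",(0,150,80),(5,255,255)),("green",(60,120,60),(85,255,255))):
    uv=[]
    for f,(x0,x1,y0,y1) in(("top",(235,275,200,240)),("scene",(385,425,200,255))):
        m=cv2.inRange(cv2.cvtColor(cv2.imread(f"pics/{f}0.png"),cv2.COLOR_BGR2HSV)[y0:y1,x0:x1],lo,hi)
        k,l,sx,c=cv2.connectedComponentsWithStats(m);i=1+sx[1:,4].argmax();uv.append(c[i]+[x0,y0])
    r=tri([TOP,SC],uv);print(n,r.x.round(4),r.fun.round(2),uv)
E
```

```text
[ 0.5105 -0.1571  0.3062] 17.543988987562713
[[-0.6, 0.2], [-0.4, -0.4], [0.6, 0.2], [-0.1, 0.6], [0.4, 0.4], [-0.2, 0.2], [-0.2, -0.8], [-0.7, 0.4], [0.9, 0.4], [-0.5, 2.1], [-0.3, -0.2]]
[0.6205 0.1475 0.239 ] 13.69112119445862
[[0.2, -0.3], [0.4, -0.2], [0.3, 1.5], [0.1, 1.5], [-0.2, 0.5], [-0.1, -1.2], [-1.6, 1.7], [0.7, 14.3]]
mouth [0.61161173 0.07838698 0.06      ] floor [0.62861449 0.08252902 0.0295    ]
mouth [0.59622704 0.14154006 0.06      ] floor [0.61322979 0.14568209 0.0295    ]
mouth [0.58084235 0.20469314 0.06      ] floor [0.5978451  0.20883517 0.0295    ]
hole [ 0.49690451 -0.11417989  0.013     ] recess [ 0.52403392 -0.19999361  0.037     ]
red [0.5805 0.0716 0.1088] [ 0.47 -0.18  0.38  0.07] [array([254.93396226, 223.02830189]), array([404.06341463, 218.99512195])]
green [0.6075 0.0771 0.0826] [-0.21  0.08 -0.16 -0.03] [array([255.26315789, 214.36842105]), array([397.95081967, 235.78688525])]
```

```bash
cat >> h.py <<'E'
def ori(az,lean):  # tool tilt: z=-axis, axis leans by lean towards -x'(az), y in the lean plane
    az,l=np.radians([az,lean]);xp=np.array([np.cos(az),np.sin(az),0]);Z=np.array([0,0,1.])
    y=np.cos(l)*xp+np.sin(l)*Z;z=np.sin(l)*xp-np.cos(l)*Z
    return R.from_matrix(np.c_[np.cross(y,z),y,z])
def delta(o,pos,rot):
    d=(np.array(pos)-o["tool_pos"])/.4;t=(rot*R.from_rotvec(o["tool_rot"]).inv()).as_rotvec()/np.pi
    print("t",round(o["t"],2),"shift",d.round(4).tolist(),"turn",t.round(4).tolist(),"rows",np.linalg.norm(d)*400/41.7,np.linalg.norm(t)*180/7.16)
E
python3 - <<'E'
from h import *;from station import ctrl
delta(ctrl.get_obs(),(.47,-.16,.25),ori(0,0))
E
```

```text
t 0.1 shift [0.7723, 1.1082, 0.0497] turn [-0.0005, -0.0005, 0.417] rows 12.965916807870917 10.482872628922735
```

Emit:
jog_arm --deltas '[[-1,[0.7,1,0.05],[0,0,0.417]],[-1,[0.7,1,0.05],[0,0,0.417]],[-1,[0.7,1,0.05],[0,0,0.417]],[-1,[0.7,1,0.05],[0,0,0.417]],[-1,[0.7,1,0.05],[0,0,0.417]],[-1,[0.7,1,0.05],[0,0,0.417]],[-1,[0.7,1,0.05],[0,0,0.417]],[-1,[0.7,1,0.05],[0,0,0.417]],[-1,[0.7,1,0.05],[0,0,0.417]],[-1,[0.7,1,0.05],[0,0,0.417]],[-1,[0.7,1,0.05],[0,0,0.417]],[-1,[0.7,1,0.05],[0,0,0.417]]]'

```text
t: 1.1
tool_pos: [0.4422, -0.201, 0.2512]
tool_rot: [-2.217, -2.226, -0.001]
contact_force: [0.0, -0.8, -0.6]
opening: 0.0855
grip_force: 0.0
```

Emit:
jog_arm --deltas '[[-1,[0.05,0.1,0],[0,0,0]],[-1,[0.05,0.1,0],[0,0,0]],[-1,[0.05,0.1,0],[0,0,0]],[-1,[0.05,0.1,0],[0,0,0]],[-1,[0.05,0.1,0],[0,0,0]]]'

```text
t: 1.52
tool_pos: [0.4606, -0.1647, 0.251]
tool_rot: [-2.223, -2.22, 0.001]
contact_force: [0.1, -0.9, 0.1]
opening: 0.0854
grip_force: 0.0
```

```bash
python3 - <<'E'
from h import *;from station import ctrl
o=ctrl.get_obs();c=ctrl.get_calibration("wrist");im=ctrl.get_image("wrist")
cv2.imwrite("pics/w1.png",im[:,:,::-1]);print(o["tool_pos"],o["tool_rot"],np.abs(o["dq"]).max());print(c)
np.savez("w1.npz",K=c["K"],E=c["extrinsics"])
E
```

```text
[ 0.46060344 -0.1647126   0.25096143] [-2.22256530e+00 -2.21975603e+00  9.08662971e-04] 0.015546872523977394
{'K': array([[309.70691629,   0.        , 317.90781826],
       [  0.        , 309.70691629, 194.66884735],
       [  0.        ,   0.        ,   1.        ]]), 'extrinsics': array([[ 9.99998535e-01, -1.71159399e-03, -2.92173982e-05,
        -4.60895867e-01],
       [-1.62699546e-03, -9.55601728e-01,  2.94656901e-01,
        -2.01377403e-01],
       [-5.32253179e-04, -2.94656422e-01, -9.55603113e-01,
         3.50134398e-01],
       [ 0.00000000e+00,  0.00000000e+00,  0.00000000e+00,
         1.00000000e+00]])}
```

View pics/w1.png

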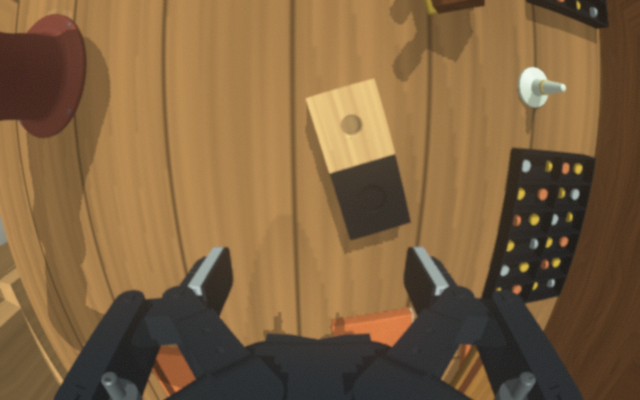

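Wrist view: stand with hole at (351,124), recess (373,196), top corners (306,99),(375,79),(409,222),(349,239). Refine with subpixel corners.

```bash
cat >> h.py <<'E'
def fish(c,p):
    p=np.atleast_2d(p);E=c["E"];q=p@E[:3,:3].T+E[:3,3];r=np.linalg.norm(q[:,:2],axis=1);th=np.arctan2(r,q[:,2])
    return q[:,:2]/r[:,None]*th[:,None]*c["K"][0,0]+c["K"][:2,2]
def fray(c,u):
    d=(np.array(u)-c["K"][:2,2])/c["K"][0,0];th=np.linalg.norm(d);v=np.r_[np.sin(th)*d/th,np.cos(th)]
    Rm=c["E"][:3,:3];return -Rm.T@c["E"][:3,3],Rm.T@v
E
python3 - <<'E'
from h import *
c=dict(np.load("w1.npz"));im=cv2.imread("pics/w1.png");g=cv2.cvtColor(im,cv2.COLOR_BGR2GRAY)
p=np.array([(306,99),(375,79),(409,222),(349,239),(331,172),(395,155)],np.float32)
q=cv2.cornerSubPix(g,p.copy().reshape(-1,1,2),(4,4),(-1,-1),(3,50,.01)).reshape(-1,2);print(q.round(1).tolist())
patch=g[108:142,335:368].astype(float);m=(patch<np.median(patch)-18).astype(np.uint8)
k,l,sx,cc=cv2.connectedComponentsWithStats(m);i=1+sx[1:,4].argmax();h=cc[i]+[335,108];print("hole",h,sx[i])
X=[(-40,90,45),(40,90,45),(40,-90,45),(-40,-90,45),(-40,0,45),(40,0,45),(0,45,45)]
U=np.vstack([q,h])
f=lambda s:(fish(c,w(s,X))-U)
r=least_squares(lambda s:f(s).ravel(),[.51,-.157,.306],loss='soft_l1');print(r.x,np.degrees(r.x[2]),f(r.x).round(1).tolist())
print('hole',w(r.x,(0,45,45)),'rec',w(r.x,(0,-45,45)))
o,d=fray(c,h);print("hole ray",o+d*(.045-o[2])/d[2])
delta({"tool_pos":np.array([.4606,-.1647,.251]),"tool_rot":np.array([-2.2226,-2.2198,.0009]),"t":0},np.array([.6286,.0825,.0295])+.2*np.array([-.486,-.118,.866]),ori(13.7,30))
E
```

```text
[[305.0, 98.0999984741211], [373.79998779296875, 78.4000015258789], [410.20001220703125, 221.6999969482422], [350.20001220703125, 239.6999969482422], [329.6000061035156, 173.3000030517578], [393.79998779296875, 154.0]]
hole [351.55774648 124.06478873] [  6   6  22  21 355]
[ 0.51166319 -0.15942279  0.3024487 ] 17.32903420822556 [[0.2, -0.1], [-0.0, -0.4], [0.4, 0.1], [-0.4, 0.5], [-0.6, -0.4], [0.9, -0.7], [-0.3, 1.6]]
hole [ 0.49825955 -0.11646534  0.045     ] rec [ 0.52506683 -0.20238024  0.045     ]
hole ray [ 0.49852146 -0.11466666  0.045     ]
t 0 shift [0.177, 0.559, -0.1207] turn [0.0199, -0.1661, 0.0748] rows 5.742516064396004 4.60596722912828
```

Emit:
jog_arm --deltas '[[-1,[0.177,0.559,-0.05],[0.02,-0.166,0.075]],[-1,[0.177,0.559,-0.05],[0.02,-0.166,0.075]],[-1,[0.177,0.559,-0.05],[0.02,-0.166,0.075]],[-1,[0.177,0.559,-0.05],[0.02,-0.166,0.075]],[-1,[0.177,0.559,-0.12],[0.02,-0.166,0.075]],[-1,[0.177,0.559,-0.12],[0.02,-0.166,0.075]],[-1,[0.177,0.559,-0.12],[0.02,-0.166,0.075]],[-1,[0.177,0.559,-0.12],[0.02,-0.166,0.075]],[-1,[0.177,0.559,-0.12],[0.02,-0.166,0.075]],[-1,[0.177,0.559,-0.12],[0.02,-0.166,0.075]],[-1,[0.177,0.559,-0.12],[0.02,-0.166,0.075]],[-1,[0.177,0.559,-0.12],[0.02,-0.166,0.075]]]'

```text
t: 2.57
tool_pos: [0.5326, 0.0583, 0.2044]
tool_rot: [1.704, 2.169, 0.582]
contact_force: [-0.4, -0.6, -0.8]
opening: 0.0857
grip_force: 0.0
```

```bash
python3 - <<'E'
from h import *;from station import ctrl
o=ctrl.get_obs();c=ctrl.get_calibration("wrist");im=ctrl.get_image("wrist")
cv2.imwrite("pics/w2.png",im[:,:,::-1]);print(o["tool_pos"],o["tool_rot"],np.abs(o["dq"]).max())
np.savez("w2.npz",K=c["K"],E=c["extrinsics"])
C=dict(np.load("w2.npz"));F=np.array([.6286,.0825,.0295]);a=np.array([-.486,-.118,.866])
print("pred",[(k,fish(C,F+k/1000*a).round(1).tolist()) for k in(35,60,75,92,109,199)])
E
```

```text
[0.5325688  0.05834501 0.20441078] [1.70357079 2.16862874 0.58226563] 0.007408142572151789
pred [(35, [[315.7, 174.5]]), (60, [[315.6, 180.7]]), (75, [[315.5, 184.9]]), (92, [[315.4, 190.2]]), (109, [[315.3, 196.2]]), (199, [[314.4, 247.9]])]
```

View pics/w2.png

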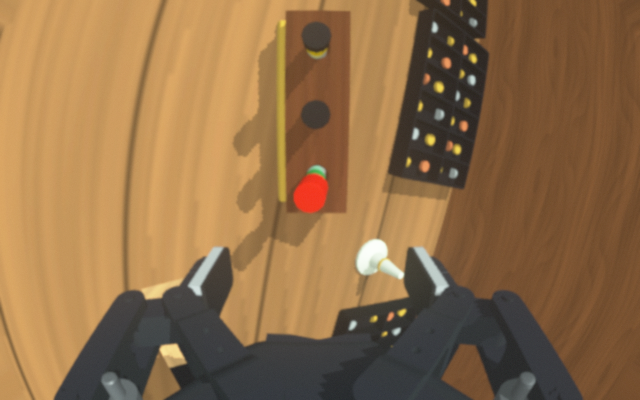

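Wrist view: cap top around (311,193), about 4 px left of the nominal 30° axis, so it leans a bit more; blue and yellow vials are above it. Triangulating over three views.

```bash
python3 - <<'E'
from h import *
from scipy.spatial import ConvexHull
c=dict(np.load("w2.npz"))
def mask(f,lo,hi,b):
    x0,x1,y0,y1=b;m=np.zeros((400,640),np.uint8)
    m[y0:y1,x0:x1]=cv2.inRange(cv2.cvtColor(cv2.imread(f),cv2.COLOR_BGR2HSV)[y0:y1,x0:x1],lo,hi);return m
B=[("pics/top0.png",lambda p:proj(TOP,p),(235,275,200,240)),("pics/scene0.png",lambda p:proj(SC,p),(385,425,200,255)),("pics/w2.png",lambda p:fish(c,p),(280,340,165,220))]
M=[mask(f,(0,150,60),(6,255,255),b) for f,_,b in B]
def stats(uv):
    m=cv2.moments(cv2.convexHull(uv.astype(np.float32)));a=m['m00'];return np.r_[m['m10']/a,m['m01']/a,m['mu20']/a,m['mu11']/a,m['mu02']/a]
obs=[]
for m in M:
    q=cv2.moments(m,True);a=q['m00'];obs.append(np.r_[q['m10']/a,q['m01']/a,q['mu20']/a,q['mu11']/a,q['mu02']/a]);print(a,obs[-1].round(1))
t=np.linspace(0,2*np.pi,40)
def pts(s):
    d=np.array([s[3],s[4],1]);d/=np.linalg.norm(d);e=np.cross(d,[1,0,0]);e/=np.linalg.norm(e);g=np.cross(d,e)
    ring=.013*(np.outer(np.cos(t),e)+np.outer(np.sin(t),g));return np.vstack([ring+s[:3]-.017*d,ring+s[:3]+.017*d])
W=np.array([1,1,.3,.3,.3])
f=lambda s:np.r_[tuple(W*(stats(P(pts(s)))-o) for (_,P,_),o in zip(B,obs))]
r=least_squares(f,[.5805,.0716,.1088,-.58,-.14],x_scale=[.01,.01,.01,.1,.1],diff_step=1e-4)
s=r.x;d=np.array([s[3],s[4],1]);d/=np.linalg.norm(d)
print("centre",s[:3],"axis",d,"lean",np.degrees(np.arccos(d[2])),"az",np.degrees(np.arctan2(-d[1],-d[0])));print(r.fun.round(2))
E
```

```text
112.0 [255.1 223.1   6.9   0.   11.8]
210.0 [404.1 218.9  13.   -4.7  24.2]
1030.0 [310.5 193.4  75.1 -12.6  92.2]
centre [0.58008477 0.0699504  0.109258  ] axis [-0.57837509 -0.05401532  0.81398071] lean 35.51329873055349 az 5.3354627396556715
[ 0.87 -0.03  0.04 -0.38  0.63 -0.17 -0.43  0.92 -0.48  0.59  0.1  -0.42
 -0.17 -0.25  0.06]
```

```bash
python3 - <<'E'
from h import *;from station import ctrl
o=ctrl.get_obs();Q=ori(13,34);a=-Q.as_matrix()[:,2];C=np.array([.580,.0705,.109]);print(a)
delta(o,C+.055*a,Q);delta(o,C-.005*a,Q)
E
```

```text
[-0.54486083 -0.12579103  0.82903757]
t 2.62 shift [0.044, 0.0125, -0.124] turn [0.0053, -0.0211, -0.0039] rows 1.2676267366300462 0.5551457709478206
t 2.62 shift [0.1257, 0.0314, -0.2483] turn [0.0053, -0.0211, -0.0039] rows 2.6868968778660007 0.5551457709478206
```

Emit:
jog_arm --deltas '[[-1,[0.022,0.006,-0.062],[0.005,-0.021,-0.004]],[-1,[0.044,0.0125,-0.124],[0.005,-0.021,-0.004]],[-1,[0.044,0.0125,-0.124],[0.005,-0.021,-0.004]],[-1,[0.06,0.016,-0.149],[0.005,-0.021,-0.004]],[-1,[0.077,0.02,-0.174],[0.005,-0.021,-0.004]],[-1,[0.093,0.024,-0.199],[0.005,-0.021,-0.004]],[-1,[0.11,0.028,-0.224],[0.005,-0.021,-0.004]],[-1,[0.126,0.031,-0.248],[0.005,-0.021,-0.004]],[-1,[0.126,0.031,-0.248],[0.005,-0.021,-0.004]],[-1,[0.126,0.031,-0.248],[0.005,-0.021,-0.004]],[-1,[0.126,0.031,-0.248],[0.005,-0.021,-0.004]]]'

```text
t: 3.53
tool_pos: [0.5829, 0.0719, 0.1056]
tool_rot: [1.679, 2.114, 0.645]
contact_force: [0.7, -0.1, 0.4]
opening: 0.0853
grip_force: 0.0
```

```bash
python3 - <<'E'
from h import *;from station import ctrl
o=ctrl.get_obs();c=ctrl.get_calibration("wrist");im=ctrl.get_image("wrist")
s=ctrl.get_image("scene")[150:290,330:490]
a=cv2.resize(im[120:400,80:560],(800,467));b=cv2.resize(s,None,fx=3,fy=3)
cv2.imwrite("pics/w3.png",im[:,:,::-1]);b=cv2.copyMakeBorder(b,0,0,0,320,0);v=np.vstack([a,b[:133]]) if 0 else np.hstack([cv2.resize(im[100:400,160:480],None,fx=1.25,fy=1.25)[:375],cv2.resize(s,(400,375))])
cv2.imwrite("pics/v3.png",v[:,:,::-1]);print(o["tool_pos"],(R.from_rotvec(o["tool_rot"])).as_matrix()[:,2],o["contact_force"])
E
```

```text
[0.58290478 0.07186277 0.10555058] [ 0.544757    0.12578578 -0.8291066 ] [ 0.70489817 -0.05909854  0.36270727]
```

View pics/v3.png

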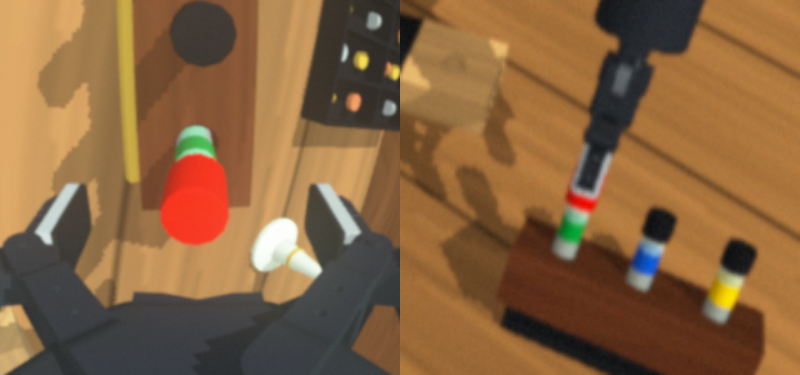

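Cap (195,212 in left half) sits centred between the pads, and the scene shows the finger over the upper cap. Closing.

Emit:
jog_arm --deltas '[[1,[0,0,0],[0,0,0]],[1,[0,0,0],[0,0,0]],[1,[0,0,0],[0,0,0]],[1,[0,0,0],[0,0,0]],[1,[0,0,0],[0,0,0]],[1,[0,0,0],[0,0,0]],[1,[0,0,0],[0,0,0]],[1,[0,0,0],[0,0,0]],[1,[0,0,0],[0,0,0]],[1,[0,0,0],[0,0,0]]]' --squeeze 30

```text
t: 4.47
tool_pos: [0.5824, 0.0721, 0.1042]
tool_rot: [1.679, 2.115, 0.644]
contact_force: [-2.0, -0.5, 0.4]
opening: 0.0249
grip_force: 30.3
```

Emit:
jog_arm --deltas '[[1,[-0.0068,-0.0016,0.0104],[0,0,0]],[1,[-0.0136,-0.0031,0.0207],[0,0,0]],[1,[-0.0204,-0.0047,0.0311],[0,0,0]],[1,[-0.0272,-0.0063,0.0415],[0,0,0]],[1,[-0.034,-0.0079,0.0518],[0,0,0]],[1,[-0.0545,-0.0126,0.083],[0,0,0]],[1,[-0.0817,-0.0189,0.1244],[0,0,0]],[1,[-0.1,-0.03,0.2],[0,0,0]],[1,[-0.1,-0.03,0.25],[0,0,0]],[1,[-0.1,-0.03,0.25],[0,0,0]]]'

```text
t: 5.3
tool_pos: [0.5448, 0.0596, 0.2116]
tool_rot: [1.672, 2.106, 0.651]
contact_force: [1.0, 0.5, 0.7]
opening: 0.025
grip_force: 30.2
```

```bash
python3 - <<'E'
from h import *;from station import ctrl
o=ctrl.get_obs();im=ctrl.get_image("wrist");s=ctrl.get_image("scene")[120:290,320:500]
v=np.hstack([cv2.resize(im[100:400,160:480],(400,375)),cv2.resize(s,(400,378))[:375]])
cv2.imwrite("pics/v4.png",v[:,:,::-1]);print(o["tool_pos"],o["opening"])
# cap rim z0 at TCP -12mm*a ; vertical place: rim at .037+.003
delta(o,(.5251,-.2018,.14),ori(0,0))
E
```

```text
[0.54483529 0.05960215 0.21162559] 0.024972580028553078
t 5.3 shift [-0.0493, -0.6535, -0.1791] turn [-0.0206, 0.1912, -0.0707] rows 6.5169069272489795 5.150561282716648
```

View pics/v4.png

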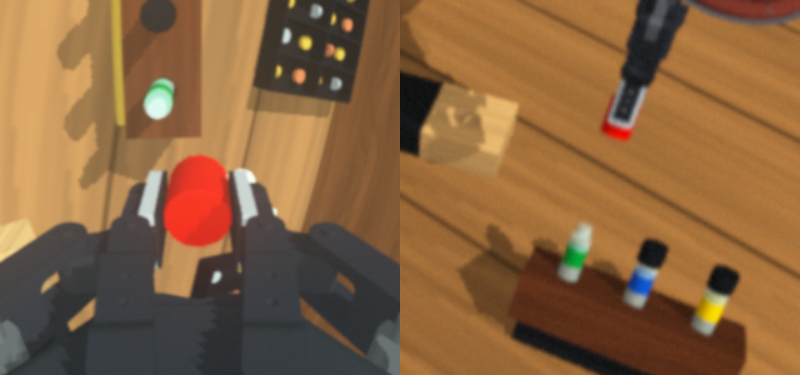

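The cap is off and in the gripper (crop 197,200); the open vial still stands in the rack. Moving over the recess while levelling.

Emit:
jog_arm --deltas '[[1,[-0.05,-0.6535,0],[-0.0206,0.1912,-0.0707]],[1,[-0.05,-0.6535,0],[-0.0206,0.1912,-0.0707]],[1,[-0.05,-0.6535,0],[-0.0206,0.1912,-0.0707]],[1,[-0.05,-0.6535,0],[-0.0206,0.1912,-0.0707]],[1,[-0.05,-0.6535,-0.05],[-0.0206,0.1912,-0.0707]],[1,[-0.05,-0.6535,-0.1],[-0.0206,0.1912,-0.0707]],[1,[-0.05,-0.6535,-0.14],[-0.0206,0.1912,-0.0707]],[1,[-0.05,-0.6535,-0.179],[-0.0206,0.1912,-0.0707]],[1,[-0.05,-0.6535,-0.179],[-0.0206,0.1912,-0.0707]],[1,[-0.05,-0.6535,-0.179],[-0.0206,0.1912,-0.0707]],[1,[-0.05,-0.6535,-0.179],[-0.0206,0.1912,-0.0707]],[1,[-0.05,-0.6535,-0.179],[-0.0206,0.1912,-0.0707]]]'

```text
t: 6.4
tool_pos: [0.5231, -0.2009, 0.1339]
tool_rot: [-2.216, -2.215, 0.007]
contact_force: [-0.4, -0.4, 0.6]
opening: 0.0249
grip_force: 30.2
```

```bash
python3 - <<'E'
from h import *;from station import ctrl
o=ctrl.get_obs();cc=ctrl.get_calibration("wrist");im=ctrl.get_image("wrist")[:,:,::-1];sc=ctrl.get_image("scene")[:,:,::-1]; tp=ctrl.get_image("top")[:,:,::-1]
cv2.imwrite("pics/w5.png",im);cv2.imwrite("pics/s5.png",sc);cv2.imwrite("pics/t5.png",tp);np.savez("w5.npz",K=cc["K"],E=cc["extrinsics"]);c=dict(np.load("w5.npz"))
Q=R.from_rotvec(o["tool_rot"]);print(o["tool_pos"],Q.as_matrix().round(3).tolist())
m=cv2.inRange(cv2.cvtColor(im,cv2.COLOR_BGR2HSV),(0,150,60),(6,255,255))
k,l,sx,ce=cv2.connectedComponentsWithStats(m)
for i in 1+np.argsort(-sx[1:,4])[:2]:print(sx[i],ce[i])
t=np.linspace(0,2*np.pi,60)
for zt in(.008,.012,.016):
  for z in(zt,zt-.034):
    P=o["tool_pos"]+Q.apply(np.c_[.013*np.cos(t),.013*np.sin(t),0*t+z]);u=fish(c,P);print(zt,z,"u",u[:,0].min().round(1),u[:,0].max().round(1),"v",u[:,1].min().round(1),u[:,1].max().round(1))
E
```

```text
[ 0.52314392 -0.2009039   0.13391338] [[0.0, 1.0, -0.009], [1.0, -0.0, 0.002], [0.002, -0.009, -1.0]]
[ 290  223   57   75 3396] [318.0951119  260.80123675]
0.008 0.008 u 293.9 341.8 v 222.1 264.9
0.008 -0.026000000000000002 u 288.6 347.2 v 252.3 301.2
0.012 0.012 u 294.4 341.3 v 219.3 261.4
0.012 -0.022000000000000002 u 289.3 346.4 v 248.0 296.2
0.016 0.016 u 294.9 340.8 v 216.6 258.1
0.016 -0.018000000000000002 u 290.0 345.7 v 244.0 291.5
```

```bash
python3 - <<'E'
from h import *;from station import ctrl
delta(ctrl.get_obs(),(.5248,-.2013,.055),ori(0,0));delta(ctrl.get_obs(),(.5248,-.2013,.049),ori(0,0))
E
```

```text
t 6.55 shift [0.0041, -0.0007, -0.1976] turn [-0.0007, -0.0028, 0.0002] rows 1.8962165782126474 0.07201333894885344
t 6.55 shift [0.0041, -0.0007, -0.2126] turn [-0.0007, -0.0028, 0.0002] rows 2.0400714429672977 0.07201333894885344
```

Emit:
jog_arm --deltas '[[1,[0.004,-0.001,-0.06],[-0.001,-0.003,0]],[1,[0.004,-0.001,-0.11],[-0.001,-0.003,0]],[1,[0.004,-0.001,-0.15],[-0.001,-0.003,0]],[1,[0.004,-0.001,-0.17],[-0.001,-0.003,0]],[1,[0.004,-0.001,-0.18],[-0.001,-0.003,0]],[1,[0.004,-0.001,-0.19],[-0.001,-0.003,0]],[1,[0.004,-0.001,-0.198],[-0.001,-0.003,0]],[1,[0.004,-0.001,-0.198],[-0.001,-0.003,0]],[1,[0.004,-0.001,-0.198],[-0.001,-0.003,0]]]'

```text
t: 7.3
tool_pos: [0.5245, -0.2019, 0.0541]
tool_rot: [-2.223, -2.22, 0.001]
contact_force: [0.4, -0.1, 0.6]
opening: 0.0246
grip_force: 30.2
```

Emit:
jog_arm --deltas '[[1,[0,0,-0.004],[0,0,0]],[1,[0,0,-0.008],[0,0,0]],[1,[0,0,-0.012],[0,0,0]],[1,[0,0,-0.012],[0,0,0]],[1,[0,0,-0.012],[0,0,0]]]'

```text
t: 7.72
tool_pos: [0.5245, -0.202, 0.0501]
tool_rot: [-2.223, -2.219, 0.001]
contact_force: [-2.2, 0.9, 7.4]
opening: 0.0253
grip_force: 30.7
```

```bash
python3 - <<'E'
from h import *;from station import ctrl
s=ctrl.get_image("scene")[:,:,::-1];im=ctrl.get_image("wrist")[:,:,::-1];cv2.imwrite("pics/s6.png",s);cv2.imwrite("pics/w6.png",im)
v=np.hstack([cv2.resize(im[130:330,220:420],(400,400)),cv2.resize(s[130:210,280:360],(400,400),interpolation=cv2.INTER_CUBIC)])
cv2.imwrite("pics/v6.png",v)
E
```

```text
(no output)
```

View pics/v6.png

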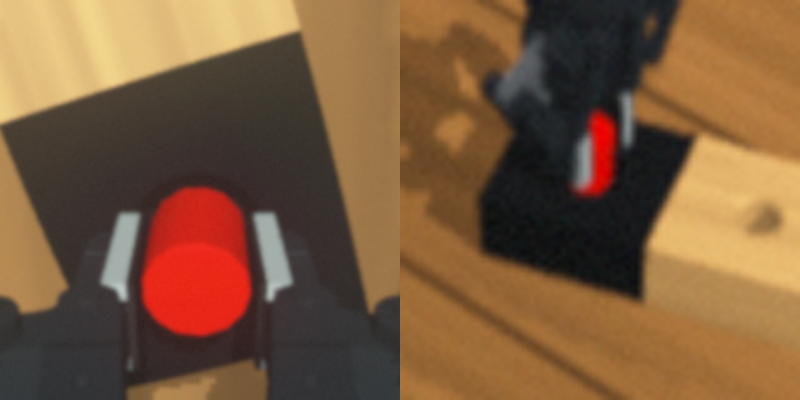

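The cap base sits inside the recess ring (left crop, arc around (197,180)), no rim ridden. Releasing and rising.

Emit:
jog_arm --deltas '[[0.2,[0,0,0],[0,0,0]],[0,[0,0,0],[0,0,0]],[-0.5,[0,0,0],[0,0,0]],[-1,[0,0,0],[0,0,0]],[-1,[0,0,0],[0,0,0]],[-1,[0,0,0],[0,0,0]],[-1,[0,0,0.04],[0,0,0]],[-1,[0,0,0.1],[0,0,0]],[-1,[0,0,0.2],[0,0,0]],[-1,[0,0,0.3],[0,0,0]],[-1,[0,0,0.38],[0,0,0]],[-1,[0,0,0.38],[0,0,0]]]'

```text
t: 8.82
tool_pos: [0.5278, -0.2037, 0.2099]
tool_rot: [2.214, 2.211, 0.005]
contact_force: [1.3, -0.5, 2.0]
opening: 0.0855
grip_force: 0.0
```

Emit:
jog_arm --deltas '[[-1,[-0.03,0.14,0.05],[0,0,0]],[-1,[-0.06,0.14,0.05],[0,0,0]],[-1,[-0.06,0.14,0.05],[0,0,0]],[-1,[-0.06,0.14,0.05],[0,0,0]],[-1,[-0.06,0.14,0.05],[0,0,0]],[-1,[-0.06,0.14,0.05],[0,0,0]]]'

```text
t: 9.32
tool_pos: [0.4999, -0.1461, 0.2198]
tool_rot: [-2.222, -2.218, 0.002]
contact_force: [-0.7, -0.1, -0.1]
opening: 0.0856
grip_force: 0.0
```

```bash
python3 - <<'E'
from h import *;from station import ctrl
o=ctrl.get_obs();cc=ctrl.get_calibration("wrist");im=ctrl.get_image("wrist")[:,:,::-1];sc=ctrl.get_image("scene")[:,:,::-1];tp=ctrl.get_image("top")[:,:,::-1]
cv2.imwrite("pics/w7.png",im);cv2.imwrite("pics/s7.png",sc);cv2.imwrite("pics/t7.png",tp);np.savez("w7.npz",K=cc["K"],E=cc["extrinsics"]);c=dict(np.load("w7.npz"))
print(o["tool_pos"],o["tool_rot"],np.abs(o["dq"]).max())
m=cv2.inRange(cv2.cvtColor(im,cv2.COLOR_BGR2HSV),(0,150,60),(6,255,255));k,l,sx,ce=cv2.connectedComponentsWithStats(m);i=1+sx[1:,4].argmax();print("cap blob",sx[i],ce[i])
t=np.linspace(0,2*np.pi,60)
for z in(.037,.071):
    u=fish(c,np.c_[.5248+.013*np.cos(t),-.2013+.013*np.sin(t),0*t+z]);print("pred",u.min(0).round(1),u.max(0).round(1))
u=fish(c,[[.4982,-.1155,.045],[.525,-.202,.045]]);print("hole,recess px",u)
b=cv2.resize(im[60:260,220:440],(660,600));cv2.imwrite("pics/v7.png",b)
E
```

```text
[ 0.49993928 -0.14610094  0.21980149] [-2.22228831e+00 -2.21765819e+00  2.16343250e-03] 0.00719389296293394
cap blob [329 211  27  35 764] [341.79842932 228.48298429]
pred [328.8 208.7] [351.7 230. ]
pred [329.8 220. ] [354.9 243. ]
hole,recess px [[316.43409485 144.80529248]
 [340.88659983 222.78277223]]
```

View pics/v7.png

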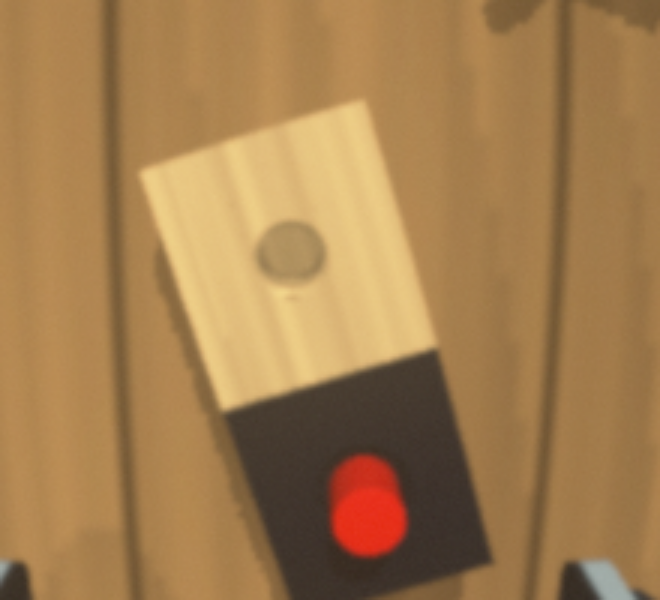

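Cap stands upright in the recess (crop 368,505); vial hole at crop (291,253) → px (316.7,144). Next: to the pre-grasp above the open vial.

```bash
python3 - <<'E'
from h import *;from station import ctrl
c=dict(np.load("w7.npz"))
g=cv2.cvtColor(cv2.imread("pics/w7.png"),cv2.COLOR_BGR2HSV)[:,:,2].astype(float)
p=g[130:160,302:332];m=(p<np.median(p)-20).astype(np.uint8);k,l,sx,ce=cv2.connectedComponentsWithStats(m);i=1+sx[1:,4].argmax();h=ce[i]+[302,130]
O,d=fray(c,h);print("hole px",h,sx[i],O+d*(.045-O[2])/d[2])
delta(ctrl.get_obs(),(.547,.0636,.168),ori(13,32))
E
```

```text
hole px [316.71122995 143.72192513] [  3   4  24  20 374] [ 0.4984895  -0.11436836  0.045     ]
t 9.47 shift [0.1176, 0.5244, -0.1297] turn [0.0199, -0.1779, 0.071] rows 5.303333957532798 4.839980378421068
```

Emit:
jog_arm --deltas '[[-1,[0.118,0.524,0],[0.02,-0.178,0.071]],[-1,[0.118,0.524,0],[0.02,-0.178,0.071]],[-1,[0.118,0.524,0],[0.02,-0.178,0.071]],[-1,[0.118,0.524,0],[0.02,-0.178,0.071]],[-1,[0.118,0.524,0],[0.02,-0.178,0.071]],[-1,[0.118,0.524,-0.06],[0.02,-0.178,0.071]],[-1,[0.118,0.524,-0.13],[0.02,-0.178,0.071]],[-1,[0.118,0.524,-0.13],[0.02,-0.178,0.071]],[-1,[0.118,0.524,-0.13],[0.02,-0.178,0.071]],[-1,[0.118,0.524,-0.13],[0.02,-0.178,0.071]],[-1,[0.118,0.524,-0.13],[0.02,-0.178,0.071]]]'

```text
t: 10.38
tool_pos: [0.5487, 0.0632, 0.1712]
tool_rot: [1.696, 2.132, 0.615]
contact_force: [0.1, -0.0, 0.6]
opening: 0.0856
grip_force: 0.0
```

```bash
python3 - <<'E'
from h import *;from station import ctrl
o=ctrl.get_obs();cc=ctrl.get_calibration("wrist");im=ctrl.get_image("wrist")[:,:,::-1]
cv2.imwrite("pics/w8.png",im);np.savez("w8.npz",K=cc["K"],E=cc["extrinsics"]);c=dict(np.load("w8.npz"))
print(o["tool_pos"],o["tool_rot"],np.abs(o["dq"]).max())
F=np.array([.6286,.0825,.0295]);
for L in(30,32,34):
    a=-ori(13.5,L).as_matrix()[:,2];print(L,fish(c,F+np.outer([.035,.06,.075,.087],a)).round(1).tolist())
x0,y0=270,140;hs=cv2.cvtColor(im,cv2.COLOR_BGR2HSV)[y0:250,x0:370]
def blob(lo,hi,n):
    m=cv2.inRange(hs,lo,hi);k,l,sx,ce=cv2.connectedComponentsWithStats(m)
    for i in 1+np.argsort(-sx[1:,4])[:2]:print(n,(sx[i]+[x0,y0,0,0,0]).tolist(),(ce[i]+[x0,y0]).round(1))
blob((45,60,50),(90,255,255),"green");blob((0,0,140),(180,90,255),"glass")
E
```

```text
[0.54867861 0.06315491 0.17117312] [1.69575279 2.1316927  0.61536014] 0.0035632196754148996
30 [[312.5, 184.1], [313.2, 192.1], [313.7, 197.7], [314.2, 202.7]]
32 [[311.2, 184.1], [310.7, 192.2], [310.4, 197.8], [310.1, 202.7]]
34 [[309.8, 184.1], [308.2, 192.2], [307.1, 197.8], [306.1, 202.7]]
green [299, 175, 25, 27, 401] [311.8 186.5]
glass [298, 185, 27, 29, 595] [310.8 198.9]
glass [305, 174, 18, 11, 83] [315.  177.2]
```

```bash
python3 - <<'E'
from h import *;from station import ctrl
o=ctrl.get_obs();Q=ori(13.5,32);a=-Q.as_matrix()[:,2];F=np.array([.6287,.0818,.0295]);print(a/.4*.01)
for k in(.12,.043):delta(o,F+k*a,Q)
E
```

```text
[-0.01288194 -0.00309268  0.0212012 ]
t 10.43 shift [0.0456, 0.0094, -0.0997] turn [0.0001, 0.0016, 0.0029] rows 1.055255198822199 0.08364890014220315
t 10.43 shift [0.1448, 0.0333, -0.2629] turn [0.0001, 0.0016, 0.0029] rows 2.896754167571148 0.08364890014220315
```

Emit:
jog_arm --deltas '[[-1,[0.023,0.005,-0.05],[0,0.0016,0.003]],[-1,[0.046,0.009,-0.1],[0,0.0016,0.003]],[-1,[0.046,0.009,-0.1],[0,0.0016,0.003]],[-1,[0.066,0.014,-0.133],[0,0.0016,0.003]],[-1,[0.086,0.019,-0.166],[0,0.0016,0.003]],[-1,[0.106,0.024,-0.198],[0,0.0016,0.003]],[-1,[0.126,0.029,-0.231],[0,0.0016,0.003]],[-1,[0.145,0.033,-0.263],[0,0.0016,0.003]],[-1,[0.145,0.033,-0.263],[0,0.0016,0.003]],[-1,[0.145,0.033,-0.263],[0,0.0016,0.003]],[-1,[0.145,0.033,-0.263],[0,0.0016,0.003]]]'

```text
t: 11.35
tool_pos: [0.6059, 0.0769, 0.0651]
tool_rot: [1.69, 2.146, 0.614]
contact_force: [-0.0, 0.1, -0.3]
opening: 0.0854
grip_force: 0.0
```

Emit:
jog_arm --deltas '[[1,[0,0,0],[0,0,0]],[1,[0,0,0],[0,0,0]],[1,[0,0,0],[0,0,0]],[1,[0,0,0],[0,0,0]],[1,[0,0,0],[0,0,0]],[1,[0,0,0],[0,0,0]],[1,[0,0,0],[0,0,0]],[1,[0,0,0],[0,0,0]],[1,[0,0,0],[0,0,0]],[1,[0,0,0],[0,0,0]]]' --squeeze 30

```text
t: 12.18
tool_pos: [0.6068, 0.077, 0.0651]
tool_rot: [1.689, 2.145, 0.615]
contact_force: [3.4, 0.9, 5.0]
opening: 0.0192
grip_force: 30.4
```

Emit:
jog_arm --deltas '[[1,[-0.006,-0.0015,0.011],[0,0,0]],[1,[-0.012,-0.003,0.0217],[0,0,0]],[1,[-0.018,-0.0045,0.0325],[0,0,0]],[1,[-0.0243,-0.006,0.0433],[0,0,0]],[1,[-0.03,-0.0074,0.054],[0,0,0]],[1,[-0.0365,-0.0089,0.065],[0,0,0]],[1,[-0.0425,-0.0103,0.0758],[0,0,0]],[1,[-0.0486,-0.0118,0.0866],[0,0,0]]]'

```text
t: 12.85
tool_pos: [0.5841, 0.0726, 0.0965]
tool_rot: [1.693, 2.152, 0.61]
contact_force: [-0.2, -0.2, -0.5]
opening: 0.0189
grip_force: 30.0
```

Emit:
jog_arm --deltas '[[1,[-0.0122,-0.003,0.0217],[0,0,0]],[1,[-0.0243,-0.006,0.0433],[0,0,0]],[1,[-0.04,-0.01,0.08],[0,0,0]],[1,[-0.06,-0.02,0.15],[0,0,0]],[1,[-0.06,-0.02,0.22],[0,0,0]],[1,[-0.06,-0.02,0.22],[0,0,0]],[1,[-0.06,-0.02,0.22],[0,0,0]]]'

```text
t: 13.43
tool_pos: [0.5617, 0.0643, 0.1871]
tool_rot: [1.69, 2.148, 0.613]
contact_force: [-0.3, -0.6, -0.4]
opening: 0.0191
grip_force: 30.0
```

```bash
python3 - <<'E'
from h import *;from station import ctrl
delta(ctrl.get_obs(),(.4984,-.1145,.145),ori(0,0))
E
```

```text
t 13.43 shift [-0.1581, -0.447, -0.1052] turn [-0.021, 0.1761, -0.0736] rows 4.658973439128116 4.826545456569083
```

Emit:
jog_arm --deltas '[[1,[-0.158,-0.447,0],[-0.021,0.176,-0.0736]],[1,[-0.158,-0.447,0],[-0.021,0.176,-0.0736]],[1,[-0.158,-0.447,0],[-0.021,0.176,-0.0736]],[1,[-0.158,-0.447,0],[-0.021,0.176,-0.0736]],[1,[-0.158,-0.447,0],[-0.021,0.176,-0.0736]],[1,[-0.158,-0.447,-0.05],[-0.021,0.176,-0.0736]],[1,[-0.158,-0.447,-0.1],[-0.021,0.176,-0.0736]],[1,[-0.158,-0.447,-0.105],[-0.021,0.176,-0.0736]],[1,[-0.158,-0.447,-0.105],[-0.021,0.176,-0.0736]],[1,[-0.158,-0.447,-0.105],[-0.021,0.176,-0.0736]],[1,[-0.158,-0.447,-0.105],[-0.021,0.176,-0.0736]]]'

```text
t: 14.35
tool_pos: [0.4987, -0.1142, 0.1446]
tool_rot: [2.222, 2.221, 0.0]
contact_force: [0.3, 0.3, -0.9]
opening: 0.0192
grip_force: 30.0
```

```bash
python3 - <<'E'
from h import *;from station import ctrl
o=ctrl.get_obs();cc=ctrl.get_calibration("wrist");im=ctrl.get_image("wrist")[:,:,::-1];sc=ctrl.get_image("scene")[:,:,::-1];tp=ctrl.get_image("top")[:,:,::-1]
for n,i in(("w",im),("s",sc),("t",tp)):cv2.imwrite(f"pics/{n}9.png",i)
np.savez("w9.npz",K=cc["K"],E=cc["extrinsics"]);c=dict(np.load("w9.npz"))
Q=R.from_rotvec(o["tool_rot"]);print(o["tool_pos"],Q.as_matrix().round(3).tolist())
t=np.linspace(0,2*np.pi,60)
for k,r in((87,.0068),(75,.01),(60,.01),(50,.01),(40,.01),(20,.01),(0,.01)):
    u=fish(c,o["tool_pos"]+Q.apply(np.c_[r*np.cos(t),r*np.sin(t),0*t+.043-k/1000]));print(k,u.min(0).round(1),u.max(0).round(1))
hs=cv2.cvtColor(im,cv2.COLOR_BGR2HSV)
m=cv2.inRange(hs,(45,60,40),(90,255,255));k,l,sx,ce=cv2.connectedComponentsWithStats(m);i=1+sx[1:,4].argmax();print("green",sx[i],ce[i])
for v in range(150,290,8):
    r=hs[v,285:350];g=m[v,285:350];x=np.where(r[:,1]<70)[0]+285
    print(v,"lowsat",(x.min(),x.max(),len(x)) if len(x) else None,"green",g.astype(bool).sum(),"V",r[::6,2].tolist())
m=cv2.inRange(cv2.cvtColor(sc,cv2.COLOR_BGR2HSV),(60,120,60),(85,255,255));k,l,sx,ce=cv2.connectedComponentsWithStats(m);i=1+sx[1:,4].argmax();print("scene green",sx[i],ce[i],[(k,proj(SC,o["tool_pos"]+Q.apply([0,0,.043-k/1000])).round(1).tolist()) for k in(45,55,65)])
E
```

```text
[ 0.49871835 -0.1141932   0.14465   ] [[0.0, 1.0, 0.0], [1.0, -0.0, 0.0], [0.0, 0.0, -1.0]]
87 [300.6 288.2] [335.2 315.3]
75 [294.5 265.4] [341.3 303.8]
60 [296.6 248.9] [339.2 285.3]
50 [297.8 239.5] [337.9 274.5]
40 [298.9 231.2] [336.8 264.8]
20 [300.8 217.1] [334.9 248.1]
0 [302.4 205.7] [333.3 234.3]
green [ 295  223   46   65 1986] [318.09969789 257.78247734]
150 lowsat None green 0 V [199, 227, 221, 218, 217, 208, 222, 223, 227, 221, 228]
158 lowsat None green 0 V [215, 220, 227, 219, 219, 208, 219, 223, 225, 223, 224]
166 lowsat None green 0 V [219, 211, 228, 220, 218, 214, 211, 221, 222, 225, 221]
174 lowsat None green 0 V [222, 213, 223, 225, 219, 219, 208, 221, 221, 225, 222]
182 lowsat None green 0 V [221, 217, 213, 229, 217, 184, 186, 212, 221, 223, 225]
190 lowsat None green 0 V [221, 222, 212, 199, 170, 166, 168, 159, 218, 221, 226]
198 lowsat None green 0 V [220, 221, 218, 178, 141, 154, 151, 140, 202, 220, 224]
206 lowsat None green 0 V [221, 218, 223, 209, 194, 186, 193, 204, 208, 219, 220]
214 lowsat (np.int64(309), np.int64(328), 20) green 0 V [222, 217, 220, 216
[... 470 characters left out ...]
131, 63, 165]
254 lowsat (np.int64(285), np.int64(349), 24) green 41 V [164, 159, 59, 125, 133, 139, 140, 134, 129, 60, 161]
262 lowsat (np.int64(285), np.int64(349), 22) green 43 V [164, 126, 72, 156, 186, 187, 188, 188, 152, 69, 129]
270 lowsat (np.int64(285), np.int64(349), 21) green 45 V [169, 83, 127, 166, 175, 187, 184, 172, 166, 103, 86]
278 lowsat (np.int64(285), np.int64(349), 37) green 41 V [66, 94, 137, 198, 199, 203, 204, 199, 197, 120, 94]
286 lowsat (np.int64(285), np.int64(349), 65) green 7 V [59, 61, 161, 194, 206, 213, 213, 206, 197, 153, 60]
scene green [194   0  24  24 274] [208.67518248   8.53284672] [(45, [[355.0, 144.2]]), (55, [[355.4, 141.1]]), (65, [[355.7, 137.8]])]
```

Emit:
jog_arm --deltas '[[1,[0,0,-0.03],[0,0,0]],[1,[0,0,-0.06],[0,0,0]],[1,[0,0,-0.09],[0,0,0]],[1,[0,0,-0.11],[0,0,0]],[1,[0,0,-0.12],[0,0,0]],[1,[0,0,-0.12],[0,0,0]],[1,[0,0,-0.12],[0,0,0]]]'

```text
t: 15.08
tool_pos: [0.4983, -0.1143, 0.0955]
tool_rot: [-2.221, -2.22, 0.001]
contact_force: [-0.1, -0.4, -0.3]
opening: 0.0188
grip_force: 30.0
```

```bash
python3 - <<'E'
from h import *;from station import ctrl
o=ctrl.get_obs();cc=ctrl.get_calibration("wrist");im=ctrl.get_image("wrist")[:,:,::-1];sc=ctrl.get_image("scene")[:,:,::-1]
cv2.imwrite("pics/w10.png",im);cv2.imwrite("pics/s10.png",sc)
np.savez("w10.npz",K=cc["K"],E=cc["extrinsics"]);c=dict(np.load("w10.npz"))
Q=R.from_rotvec(o["tool_rot"]);print(o["tool_pos"],o["contact_force"])
t=np.linspace(0,2*np.pi,60)
T=o["tool_pos"]
for n,ctr,r in(("bottom",T-[0,0,.043],.01),("mouth@TCP",[T[0],T[1],.045],.01125),("mouth est",[.4985,-.1144,.045],.01125)):
    u=fish(c,np.array(ctr)+np.c_[r*np.cos(t),r*np.sin(t),0*t]);print(n,u.min(0).round(1),u.max(0).round(1))
V=im.astype(int)
print("rows from 185, mean cols 313-323 BGR")
for v in range(186,232):print(v,V[v,313:324].mean(0).round().astype(int).tolist(),end=' ')
print()
for v in(200,206,210,214,218):print(v,cv2.cvtColor(im,cv2.COLOR_BGR2GRAY)[v,292:346].tolist())
E
```

```text
[ 0.49831585 -0.114304    0.09545788] [-0.13319524 -0.41374572 -0.25162518]
bottom [302.5 205.7] [333.4 234.4]
mouth@TCP [301.1 200.2] [334.7 231.5]
mouth est [301.4 200.3] [335.  231.7]
rows from 185, mean cols 313-323 BGR
186 [112, 170, 206] 187 [111, 170, 206] 188 [111, 170, 206] 189 [111, 170, 207] 190 [111, 171, 207] 191 [112, 171, 207] 192 [113, 171, 208] 193 [113, 171, 208] 194 [112, 172, 208] 195 [112, 172, 208] 196 [113, 172, 209] 197 [113, 172, 209] 198 [113, 173, 209] 199 [112, 171, 207] 200 [107, 164, 198] 201 [96, 147, 177] 202 [88, 133, 160] 203 [86, 130, 156] 204 [88, 133, 160] 205 [88, 134, 161] 206 [89, 134, 162] 207 [89, 134, 162] 208 [90, 135, 161] 209 [98, 140, 163] 210 [114, 150, 165] 211 [133, 163, 166] 212 [146, 172, 168] 213 [150, 175, 170] 214 [150, 175, 169] 215 [150, 175, 169] 216 [149, 174, 167] 217 [148, 171, 164] 218 [146, 169, 161] 219 [146, 168, 159] 220 [147, 170, 159] 221 [146, 172, 155] 222 [141, 169, 141] 223 [138, 167, 130] 224 [137, 167, 125] 225 [136, 166, 124] 226 [137, 167, 123] 227 [137, 168, 124] 228 [138, 169, 124] 229 [138, 170, 124] 230 [
[... 710 characters left out ...]
 148, 151, 157, 157, 156, 153, 150, 148, 146, 144, 141, 140, 138, 131, 130, 123, 124, 133, 147, 162, 175, 180, 182, 181, 182, 184, 183, 183, 183, 182]
214 [176, 176, 173, 172, 171, 171, 165, 158, 147, 137, 124, 115, 111, 114, 117, 125, 138, 150, 158, 164, 167, 167, 167, 170, 170, 170, 172, 173, 172, 171, 170, 170, 171, 171, 170, 163, 152, 141, 129, 120, 118, 121, 131, 143, 157, 170, 179, 181, 182, 181, 182, 182, 183, 181]
218 [180, 176, 177, 173, 173, 168, 161, 154, 145, 132, 122, 119, 119, 127, 136, 142, 149, 150, 155, 156, 157, 159, 160, 162, 164, 165, 167, 166, 166, 165, 165, 162, 161, 162, 159, 159, 157, 155, 153, 149, 139, 131, 131, 140, 149, 164, 175, 181, 182, 180, 183, 183, 182, 183]
```

```bash
python3 - <<'E'
from h import *
im=cv2.imread("pics/w10.png");hs=cv2.cvtColor(im,cv2.COLOR_BGR2HSV);g=cv2.cvtColor(im,cv2.COLOR_BGR2GRAY)
print("centre col gray/sat");print([(v,int(g[v,314:322].mean()),int(hs[v,314:322,1].mean())) for v in range(232,336,2)])
for v in(282,288,292,296,300,304,308,312,316):print(v,g[v,286:352:1].tolist())
s=cv2.imread("pics/s10.png");h2=cv2.cvtColor(s,cv2.COLOR_BGR2HSV);m=np.zeros((400,640),np.uint8);m[120:200,320:390]=cv2.inRange(h2,(55,80,40),(90,255,255))[120:200,320:390]
k,l,sx,ce=cv2.connectedComponentsWithStats(m);print("scene green",sx[1:],ce[1:])
print([(k,proj(SC,np.array([.4983,-.1143,.0955+.043-.043-.043+k/1000])).round(1).tolist()) for k in(0,20,40,60,75,87)])
E
```

```text
centre col gray/sat
[(232, 154, 70), (234, 153, 70), (236, 154, 71), (238, 152, 73), (240, 127, 99), (242, 106, 134), (244, 105, 136), (246, 105, 137), (248, 105, 139), (250, 104, 141), (252, 104, 143), (254, 103, 144), (256, 112, 136), (258, 149, 99), (260, 158, 84), (262, 152, 79), (264, 152, 77), (266, 151, 78), (268, 151, 79), (270, 161, 77), (272, 171, 74), (274, 172, 74), (276, 173, 72), (278, 183, 61), (280, 189, 56), (282, 190, 56), (284, 190, 57), (286, 190, 57), (288, 190, 57), (290, 190, 57), (292, 195, 55), (294, 202, 49), (296, 199, 44), (298, 198, 44), (300, 198, 44), (302, 198, 42), (304, 197, 43), (306, 194, 43), (308, 167, 42), (310, 147, 44), (312, 146, 44), (314, 145, 44), (316, 145, 44), (318, 122, 44), (320, 53, 43), (322, 40, 31), (324, 39, 31), (326, 40, 34), (328, 41, 33), (330, 39, 33), (332, 41, 30), (334, 39, 32)]
282 [57, 54, 55, 55, 57, 59, 61, 60, 64, 82, 115, 146, 162, 170, 172, 172, 170, 170, 172, 172, 174, 180, 182, 184, 185, 186, 185, 187, 189, 189, 191, 191, 191, 191, 189, 189, 189, 188, 187, 187, 186, 185, 183, 179, 174, 172, 174, 176, 179, 180, 18
[... 2066 characters left out ...]
147, 145, 146, 146, 146, 147, 146, 147, 146, 147, 146, 143, 140, 125, 99, 70, 51, 48, 55, 62, 63, 61, 58, 50, 52, 61, 72, 68, 57, 47, 42, 43, 48, 47]
316 [42, 40, 43, 51, 66, 78, 85, 89, 89, 87, 84, 72, 57, 46, 42, 39, 40, 42, 45, 55, 72, 94, 117, 132, 139, 140, 142, 143, 144, 145, 146, 146, 146, 148, 144, 146, 144, 143, 142, 138, 130, 112, 89, 65, 46, 42, 40, 39, 41, 48, 55, 60, 63, 60, 63, 63, 62, 64, 61, 59, 50, 46, 41, 40, 45, 48]
scene green [[356 152   3   8  19]
 [350 165   4   4  11]] [[356.84210526 154.78947368]
 [351.45454545 166.36363636]]
[(0, [[351.7, 171.2]]), (20, [[352.4, 165.8]]), (40, [[353.1, 160.3]]), (60, [[353.8, 154.5]]), (75, [[354.3, 150.0]]), (87, [[354.8, 146.3]])]
```

Emit:
jog_arm --deltas '[[1,[-0.0007,0.007,0],[0,0,0]],[1,[-0.0007,0.007,0],[0,0,0]],[1,[-0.0007,0.007,-0.005],[0,0,0]],[1,[-0.0007,0.007,-0.01],[0,0,0]],[1,[-0.0007,0.007,-0.015],[0,0,0]],[1,[-0.0007,0.007,-0.02],[0,0,0]],[1,[-0.0007,0.007,-0.025],[0,0,0]],[1,[-0.0007,0.007,-0.025],[0,0,0]],[1,[-0.0007,0.007,-0.025],[0,0,0]]]'

```text
t: 15.93
tool_pos: [0.4984, -0.1118, 0.0864]
tool_rot: [-2.222, -2.22, 0.0]
contact_force: [-0.5, -0.7, 3.2]
opening: 0.0191
grip_force: 30.1
```

```bash
cat > prof.py <<'E'
from h import *;from station import ctrl
o=ctrl.get_obs();cc=ctrl.get_calibration("wrist");im=ctrl.get_image("wrist")[:,:,::-1]
c=dict(K=cc["K"],E=cc["extrinsics"]);T=o["tool_pos"];print(T,o["contact_force"],o["wrist_torque"])
t=np.linspace(0,2*np.pi,60)
for n,ctr,r in(("bottom@TCP",T-[0,0,.043],.01),("mouth est",[.4985,-.1146,.045],.01125),("neck@TCP",T+[0,0,.044],.0068)):
    u=fish(c,np.array(ctr)+np.c_[r*np.cos(t),r*np.sin(t),0*t]);print(n,u.min(0).round(1),u.max(0).round(1))
g=cv2.cvtColor(im,cv2.COLOR_BGR2GRAY)
print([(v,int(g[v,314:322].mean())) for v in range(188,232)]);print([(v,int(g[v,314:322].mean())) for v in range(288,324,2)])
for v in(206,210,214,218,222,226):print(v,g[v,294:344].tolist())
E
python3 prof.py
```

```text
[ 0.49839694 -0.1117665   0.08637467] [-0.46626128 -0.65986107  3.20864326] [-0.01260435  0.30706633 -0.0117463 ]
bottom@TCP [302.4 205.7] [333.3 234.4]
mouth est [300.6 208.9] [335.5 241. ]
neck@TCP [300.6 288.2] [335.2 315.3]
[(188, 170), (189, 171), (190, 172), (191, 172), (192, 172), (193, 172), (194, 173), (195, 173), (196, 173), (197, 173), (198, 174), (199, 175), (200, 175), (201, 175), (202, 175), (203, 176), (204, 177), (205, 176), (206, 176), (207, 174), (208, 168), (209, 157), (210, 151), (211, 159), (212, 167), (213, 169), (214, 170), (215, 170), (216, 171), (217, 170), (218, 170), (219, 169), (220, 167), (221, 160), (222, 154), (223, 151), (224, 151), (225, 150), (226, 150), (227, 151), (228, 152), (229, 152), (230, 153), (231, 154)]
[(288, 190), (290, 190), (292, 194), (294, 200), (296, 199), (298, 197), (300, 197), (302, 197), (304, 196), (306, 193), (308, 167), (310, 148), (312, 146), (314, 146), (316, 145), (318, 124), (320, 54), (322, 39)]
206 [185, 186, 190, 191, 191, 191, 191, 188, 187, 185, 182, 180, 178, 179, 177, 179, 177, 177, 178, 177, 178, 178, 179, 178, 177
[... 701 characters left out ...]
 146, 151, 157, 163, 166, 166, 167, 167, 166, 170, 169, 170, 170, 172, 173, 171, 172, 171, 171, 173, 170, 170, 167, 164, 159, 151, 146, 141, 148, 158, 170, 179, 182, 180, 182, 183, 182, 182]
222 [172, 173, 172, 167, 162, 151, 141, 129, 119, 120, 125, 134, 143, 147, 153, 159, 163, 163, 160, 159, 155, 155, 154, 154, 154, 153, 155, 155, 157, 161, 163, 164, 164, 163, 160, 155, 153, 150, 148, 145, 139, 142, 153, 167, 178, 181, 183, 182, 180, 181]
226 [172, 171, 168, 159, 151, 143, 133, 122, 119, 123, 134, 141, 145, 149, 149, 147, 147, 148, 147, 147, 148, 149, 151, 150, 154, 152, 152, 151, 151, 151, 150, 148, 148, 148, 151, 151, 152, 151, 149, 143, 140, 138, 146, 155, 168, 177, 182, 182, 181, 184]
```

Emit:
jog_arm --deltas '[[1,[0,0,0.004],[0,0,0]],[1,[-0.0016,0,0.004],[0,0,0]],[1,[-0.0016,0,0.002],[0,0,0]],[1,[-0.0016,0,-0.002],[0,0,0]],[1,[-0.0016,0,-0.006],[0,0,0]],[1,[-0.0016,0,-0.01],[0,0,0]],[1,[-0.0016,0,-0.01],[0,0,0]],[1,[-0.0016,0,-0.01],[0,0,0]]]'

```text
t: 16.65
tool_pos: [0.4978, -0.1125, 0.0821]
tool_rot: [2.221, 2.22, -0.002]
contact_force: [-0.4, -4.1, 1.1]
opening: 0.0193
grip_force: 30.2
```

Emit:
jog_arm --deltas '[[1,[0,-0.0025,0],[0,0,0]],[1,[0,-0.0025,-0.004],[0,0,0]],[1,[0,-0.0025,-0.008],[0,0,0]],[1,[0,-0.0025,-0.012],[0,0,0]],[1,[0,-0.0025,-0.016],[0,0,0]],[1,[0,-0.0025,-0.02],[0,0,0]],[1,[0,-0.0025,-0.02],[0,0,0]]]'

```text
t: 17.23
tool_pos: [0.4977, -0.1128, 0.0737]
tool_rot: [-2.222, -2.221, 0.001]
contact_force: [-0.3, -5.8, 0.4]
opening: 0.019
grip_force: 30.2
```

Emit:
jog_arm --deltas '[[1,[0,-0.003,0],[0,0,0]],[1,[0,-0.003,-0.005],[0,0,0]],[1,[0,-0.003,-0.01],[0,0,0]],[1,[0,-0.003,-0.015],[0,0,0]],[1,[0,-0.003,-0.02],[0,0,0]],[1,[0,-0.003,-0.025],[0,0,0]],[1,[0,-0.003,-0.03],[0,0,0]],[1,[0,-0.003,-0.03],[0,0,0]]]'

```text
t: 17.9
tool_pos: [0.4973, -0.1135, 0.0612]
tool_rot: [-2.221, -2.22, 0.0]
contact_force: [1.5, -2.3, -1.3]
opening: 0.0194
grip_force: 30.1
```

Emit:
jog_arm --deltas '[[1,[0,-0.001,-0.003],[0,0,0]],[1,[0,-0.001,-0.006],[0,0,0]],[1,[0,-0.001,-0.009],[0,0,0]],[1,[0,-0.001,-0.012],[0,0,0]],[1,[0,-0.001,-0.014],[0,0,0]],[1,[0,-0.001,-0.014],[0,0,0]]]'

```text
t: 18.4
tool_pos: [0.4972, -0.1139, 0.0559]
tool_rot: [-2.221, -2.219, 0.0]
contact_force: [0.4, -0.2, -0.9]
opening: 0.0191
grip_force: 30.1
```

Emit:
jog_arm --deltas '[[1,[0,0,-0.002],[0,0,0]],[1,[0,0,-0.004],[0,0,0]],[1,[0,0,-0.006],[0,0,0]],[1,[0,0,-0.006],[0,0,0]]]'

```text
t: 18.73
tool_pos: [0.4978, -0.1142, 0.0549]
tool_rot: [-2.222, -2.22, 0.0]
contact_force: [-2.3, 0.6, 5.9]
opening: 0.0192
grip_force: 30.3
```

Emit:
jog_arm --deltas '[[0.4,[0,0,0],[0,0,0]],[0.2,[0,0,0],[0,0,0]],[0,[0,0,0],[0,0,0]],[-0.5,[0,0,0],[0,0,0]],[-1,[0,0,0],[0,0,0]],[-1,[0,0,0],[0,0,0]],[-1,[0,0,0.05],[0,0,0]],[-1,[0,0,0.12],[0,0,0]],[-1,[0,0,0.2],[0,0,0]],[-1,[0,0,0.3],[0,0,0]],[-1,[0,0,0.38],[0,0,0]],[-1,[0,0,0.38],[0,0,0]]]'

```text
t: 19.73
tool_pos: [0.5015, -0.1156, 0.2149]
tool_rot: [2.213, 2.212, 0.009]
contact_force: [0.9, -0.1, 1.5]
opening: 0.0854
grip_force: 0.0
```

Emit:
jog_arm --deltas '[[-1,[-0.1,-0.1,0.1],[0,0,0]],[-1,[-0.2,-0.1,0.1],[0,0,0]],[-1,[-0.2,-0.1,0.1],[0,0,0]],[-1,[-0.2,-0.1,0.1],[0,0,0]],[-1,[-0.2,-0.1,0.1],[0,0,0]],[-1,[-0.2,-0.1,0.1],[0,0,0]]]'

```text
t: 20.23
tool_pos: [0.4178, -0.154, 0.2454]
tool_rot: [-2.221, -2.22, -0.0]
contact_force: [-0.1, -1.0, -0.2]
opening: 0.085
grip_force: 0.0
```

```bash
python3 - <<'E'
from h import *;from station import ctrl
o=ctrl.get_obs();cc=ctrl.get_calibration("wrist");im=ctrl.get_image("wrist")[:,:,::-1];sc=ctrl.get_image("scene")[:,:,::-1];cv2.imwrite("pics/w20.png",im);cv2.imwrite("pics/s20.png",sc)
c=dict(K=cc["K"],E=cc["extrinsics"]);print(o["tool_pos"],o["contact_force"])
t=np.linspace(0,2*np.pi,60)
for n,z0,z1,xy,r,lo,hi in(("cap",.037,.071,(.525,-.2025),.013,(0,150,60),(6,255,255)),("green",.05,.088,(.498,-.1145),.01,(45,60,40),(90,255,255))):
  for k,(P,I) in dict(wrist=(lambda p:fish(c,p),im),scene=(lambda p:proj(SC,p),sc)).items():
    X=np.vstack([np.c_[xy[0]+r*np.cos(t),xy[1]+r*np.sin(t),0*t+z] for z in(z0,z1)]);u=P(X);a=u.min(0);b=u.max(0)
    x0,y0=(a-12).astype(int).clip(0);x1,y1=(b+12).astype(int)
    m=cv2.inRange(cv2.cvtColor(I[y0:y1,x0:x1],cv2.COLOR_BGR2HSV),lo,hi);nn,l,sx,ce=cv2.connectedComponentsWithStats(m)
    i=1+sx[1:,4].argmax() if nn>1 else 0;s=sx[i];print(n,k,"pred",a.round(1),b.round(1),"obs",s[0]+x0,s[1]+y0,s[0]+s[2]+x0,s[1]+s[3]+y0,"area",s[4])
a=cv2.imread("pics/scene0.png")
for n,(x0,x1,y0,y1) in dict(rack=(420,480,225,300),cone=(285,320,258,295),journal=(185,270,100,160)).items():print(n,"diff",np.abs(a[y0:y1,x0:x1].astype(int)-sc[y0:y1,x0:x1]).mean().round(2))
E
```

```text
[ 0.41778727 -0.15400671  0.24543892] [-0.09425669 -0.99352444 -0.15937382]
cap wrist pred [394.7 196.1] [423.2 226.6] obs 396 197 424 229 area 651
cap scene pred [312.  152.2] [322.4 168.9] obs 311 152 324 169 area 176
green wrist pred [381.3 126.3] [408.1 149.3] obs 383 129 403 148 area 202
green scene pred [347.6 158.3] [357.1 174.8] obs 349 163 357 173 area 67
rack diff 2.11
cone diff 1.67
journal diff 3.75
```

```bash
python3 -c "
from station import ctrl
print(ctrl.finish_job())"
```

```text
the job is handed in; nothing more can be done
None
```

I handed the job in at about 20 s of the 72 s allowed: the red cap is in the recess closed end up, and the opened vial stands in the deep hole. I felt it reach the floor, and final camera measurements put cap and vial where expected. The arm stayed clear of the other objects throughout. I compared only the rack, cone and one journal area with the first picture, and the journal area differed slightly (I assumed an arm shadow and did not check).

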